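# Start the micro-centrifuge

### The arm

A 6-joint arm with a two-finger parallel gripper is mounted at the origin on the work surface. World frame = base frame: x ahead of the robot, y to its left, z up, the work surface at z = 0. Lengths are in mm, angles in rad, forces in N, time in s.
With the tool pointing down it reaches from about 350 to 950 mm from the base axis. Payload 17.4 kg.
Tool frame: the origin (TCP) lies at the very end of the fingers, on their centre line; the grasp point (between the pads) lies 19 mm behind it; z points along the fingers, y is the line along which they close (so a half turn about z gives the same grasp; the last joint's range is limited). The gripper opens to 93 mm and grips with 3 to 60 N. Pads are 15 mm wide; open, the fingers measure 128 mm over their backs; the gripper's body (75 mm by 188 mm) begins 65 mm behind the grasp point.
Start: joints at [1.138, 0.116, 1.442, -0, 1.584, -0.038], TCP at [259.629, 623.077, 218.646] pointing down, gripper open.
Joint ranges: [-2.83, 2.83], [-0.83, 2.19], [0.07, 2.5], [-1.14, 4.28], [0.01, 3], [-2.97, 2.97]. Speed limits (rad/s): [1.89, 1.89, 2.22, 3.14, 3.14, 3.14].

### API

Orientations are given as a rotation vector (axis times angle).
In Python, from workcell import telemetry, vision, robot gives the robot as it stands. The module is installed in compiled form; this text tells all that it offers.
- The arm moves only by the tool drive_tool, never from a script. Its argument "motion" is a list of rows, each an object with "dp": the shift along the tool's x, y, z in mm, a list of three; "twist": the turn about the tool's z in degrees; "gripper": the opening, from 0 (shut) to 1 (fully open). In form: [{"dp": [tx, ty, tz], "twist": twist, "gripper": gripper}, ...]. A call has exactly 5 rows; each row is the pose to reach, as a shift and turn from the pose commanded when the call began, along the tool's axes at that moment; what a row does not reach only later rows make up. A row lasts 1/12 s, in which the tool goes at most 41.7 mm and 7.16 degrees, less where a joint would pass 70% of its speed; a pose out of reach is approached as far as the arm can. A call with a gripper value outside its range is refused whole. The fingers move at their own pace and stop on an object; "grip_force" is the grip in N (left out, the last holds). Time passes only in rows, so rows that repeat a pose let the fingers close, or fill a call up. It gives the time, the measured TCP pose, the force, the opening and the grip force at its end, in the units of the state.
- telemetry.get_obs(): the state, without advancing time (a new reading comes with each control period).
- vision.grab_frame(name): name is "side" or "top"; returns a dict with "frame" (384x512x3 uint8, red, green, blue), "vertical_fov" (degrees; the focal length in pixels is half the picture's height over the tangent of half this angle, whatever the lens; pixels are square), "cx", "cy" (the principal point, pixels), "extrinsics" (4x4, takes a point from camera to world coordinates). Camera axes: x right, y up, looking along -z (the intrinsics and any distortion apply to the point x, -y, -z); pixel columns grow to the right and rows downward; lengths in mm; the calibration is good to about 2 mm. A picture is of the moment at which its call begins. There is no depth.
- robot.job_done(): hands the job in; it is judged then, once.
The state is a dict: "time_s": time; "joint_pos": joint angles; "dq": joint speeds; "tau": joint torques, N m; "ee_pos": TCP position; "tool_rot": TCP orientation; "wrist_force": force on the tool from outside, world axes, zero at the start; "wrist_torque": the same for the moment, N m; "grip_width": finger opening in mm; "finger_force": force on a finger pad.
Only numpy, scipy, OpenCV 4.12 (cv2) and the standard library are available. Lean on these libraries where they do the work, as an engineer would, in place of code of your own. Each camera call takes 0.05 s, during which the arm holds its last target. There are 200 camera calls.

### The job

Get the micro-centrifuge running, touching things with the fingers only: first push its raised lid down until it is fully shut, then press down the raised half of the black rocker on the power unit until it is fully over, and then press the round start key on the keypad all the way down and let it come back up. Do not press the keypad's square or bar key, do not lift the keypad or push it out of place, and leave the other things on the bench where they stand.

Things in the scene. Friction and masses are not known exactly. Their poses are not given: they have to be found in the camera images.
- centrifuge: white micro-centrifuge, 220 deep (x) x 200 wide (y) x 125 tall without lid, fixed to the bench. Origin: centre of its underside; x axis points from its front (lid opening side, roughly facing the robot) to its hinge at the back, z up. Sizes in mm.
- lid (a joint): hinge angle of the centrifuge's lid (a white square plate 180 x 180 x 16 thick): 0 rad = fully shut (lid level, its underside 125 and its top 141 above the bench), growing as its front edge rises; starts raised 0.45 to 0.8. A stiff hinge, it stays where it is left; pushing down near the front edge takes 1 to 4 N. Sizes in mm.
- lid_front (a point): middle of the lid's front edge, on its upper face: 180 from the hinge axis. A straight push down on the upper face 25 behind this point closes the lid, the fingertip sliding along it a little. It is 141 above the bench when shut, 200 to 255 at the start. Moves with the lid. Sizes in mm.
- lid_hinge (a point): middle of the lid's hinge axis, at the back of the centrifuge, 85 behind its origin and 125 above the bench; the upper face of the lid lies 16 above this axis when shut. Sizes in mm.
- power_unit: white mains power unit, 130 (x) x 100 (y) x 45 tall, fixed to the bench, with one black rocker switch, and two round socket outlets on its far end. Origin: centre of its underside; x axis points from the rocker's end to the sockets' end (roughly away from the robot), z up. Sizes in mm.
- rocker (a joint): angle of the black rocker, 52 long (x) x 32 wide, shallow V-shaped, pivoting about the unit's y axis at a point 20 in front of the unit's origin and 54 above the bench. 0 rad = off (starts there within 0.03): the half nearer the sockets stands raised; 0.4 = fully on: that half is pressed home. Sizes in mm.
- rocker_raised (a point): on the upper face of the rocker's raised half (the half nearer the sockets), 18 from the pivot: press here, straight down; stiff (2 to 4 N), it stays where it is left. About 60 above the bench when off and 53 when on. Moves with the rocker. Sizes in mm.
- keypad: loose grey control box with a black top, 130 (x) x 160 (y) x 30 tall, 0.8 kg, lying on the bench, with three white keys whose tops stand 42 above the bench. Origin: centre of its underside; x away from the robot, y to the left, z up. Sizes in mm.
- start_key (a joint): travel of the round start key (diameter 32; at x -25, y +38 on the keypad): 0 m = up, 0.006 = fully down, growing as pressed; a spring key needing about 4 N, it comes back up when let go. Sizes in mm.
- start_key_top (a point): centre of the top of the round start key, 42 above the bench when up. Moves with the key. Sizes in mm.
- stop_key (a joint): travel of the small square key (26 x 26; at x -25, y -38 on the keypad): 0 m = up, 0.006 = fully down. Leave alone. Sizes in mm.
- bar_key (a joint): travel of the long bar key (18 x 75; at x +38, y 0 on the keypad): 0 m = up, 0.006 = fully down. Leave alone. Sizes in mm.
- specimen_cup: lidded plastic specimen cup, diameter 52, 60 tall; stands in front of the keypad (towards the robot). Sizes in mm. Origin: centre of its underside. Leave alone.
- reagent_bottle: brown glass bottle, diameter 52, 115 tall; stands behind the power unit. Sizes in mm. Origin: centre of its underside. Leave alone.
- tube_rack: white rack 40 x 90 x 45 with four stoppered tubes, 84 tall in all; stands behind the keypad. Sizes in mm. Origin: centre of its underside. Leave alone.
- slide_box: grey slide box 70 x 90 x 30; lies in front of the centrifuge. Sizes in mm. Origin: centre of its underside. Leave alone.
- petri_dish: clear dish, diameter 90, 17 tall; lies in front of the power unit. Sizes in mm. Origin: centre of its underside. Leave alone.
- beaker: glass beaker, diameter 64, 85 tall; stands behind the centrifuge. Sizes in mm. Origin: centre of its underside. Leave alone.
- pipette: hand pipette lying on the bench, 230 long, 26 thick; to the right of the work. Sizes in mm. Origin: centre of its underside under the joint of barrel and grip. Leave alone.
Not all that is in view belongs to the job. What is shaped like the keypad but blue is not meant.

How it is judged:
By the outcome, as a careful person would: the job done as asked, in the order asked, and still so for the second after the job is handed in, with the robot touching nothing.
It also fails if it takes over 61 s, if anything falls off the work surface, if the arm or the gripper's body presses on something with over 40 N, if the wrist force passes 120 N, or if a joint passes its speed limit or range.

## Working session

There is one attempt and no reset: what is moved stays moved. The work goes in short steps, Python scripts to look and compute and a tool call to move; the robot and the scene stay as the last step left them, time stands still between calls to the robot, and variables do not carry over. Pictures are saved under pics/ and viewed, at most 10 in all, crops included, and the job is handed in when it is done.

Besides the shell and the picture viewer there is one more tool, called after "Call:" as a command line: name --argument value ..., lists and objects as JSON in quotes. drive_tool: Moves the arm, as the interface text tells. Its arguments: {"type":"object","properties":{"motion":{"type":"array","items":{"type":"object","properties":{"dp":{"type":"array","items":{"type":"number"}},"twist":{"type":"number"},"gripper":{"type":"number"}}}},"grip_force":{"type":"number"}},"required":["motion"]}

```bash
mkdir -p pics
python3 - <<'E'
from workcell import telemetry, vision, robot
import cv2,pickle
for n in("side","top"):
    d=vision.grab_frame(n); cv2.imwrite(f"pics/{n}0.png",cv2.cvtColor(d["frame"],cv2.COLOR_RGB2BGR))
    pickle.dump(d,open(n+".pkl","wb")); print(n,{k:v for k,v in d.items() if k!="frame"})
print(telemetry.get_obs())
E
```

```text
side {'vertical_fov': 44.276972297550884, 'cx': 261.5524144206166, 'cy': 186.54544658893286, 'extrinsics': array([[ 8.96242720e-01,  3.02881046e-01, -3.24055642e-01,
        -2.79705812e+01],
       [-4.43422635e-01,  6.30231605e-01, -6.37326047e-01,
        -1.02688811e+03],
       [ 1.11961273e-02,  7.14892437e-01,  6.99144799e-01,
         1.21761550e+03],
       [ 0.00000000e+00,  0.00000000e+00,  0.00000000e+00,
         1.00000000e+00]])}
top {'vertical_fov': 49.896701719944474, 'cx': 260.12768990558266, 'cy': 188.9017849199043, 'extrinsics': array([[-8.61711499e-03,  9.95058710e-01, -9.89136415e-02,
         3.45760054e+02],
       [-9.99962467e-01, -8.48579550e-03,  1.74826080e-03,
        -1.55224507e+01],
       [ 9.00261203e-04,  9.89249939e-02,  9.95094486e-01,
         1.60009441e+03],
       [ 0.00000000e+00,  0.00000000e+00,  0.00000000e+00,
         1.00000000e+00]])}
{'time_s': 0.1, 'joint_pos': array([ 1.13819088e+00,  1.16426259e-01,  1.44218124e+00,  2.99037925e-05,
        1.58402991e+00, -3.77875432e-02]), 'dq': array([-0.00257794, -0.00068161, -0.0008384 ,  0.00095819, -0.00035237,
       -0.00015249]), 'tau': array([ 1.31423712e-03, -7.22891593e+01, -6.23866725e+01,  7.81128136e-02,
        2.27939186e-02, -1.29457526e-04]), 'ee_pos': array([259.54567129, 622.90318395, 217.99763925]), 'tool_rot': array([-6.16104146e-01, -3.08030927e+00,  1.58483464e-03]), 'wrist_force': array([ 0.16871566, -0.50864619, -0.6109315 ]), 'wrist_torque': array([-0.011244  , -0.00312153, -0.02245918]), 'finger_force': 0.0, 'grip_width': 93.32328583439627}
```

View pics/side0.png

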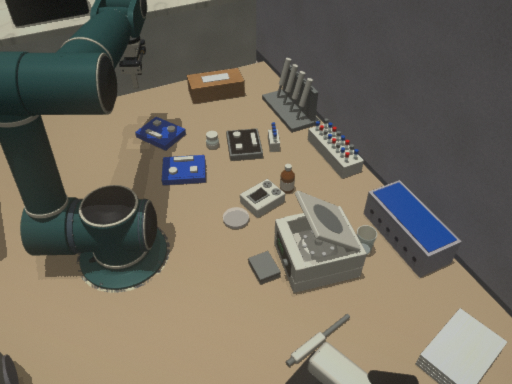

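View pics/top0.png

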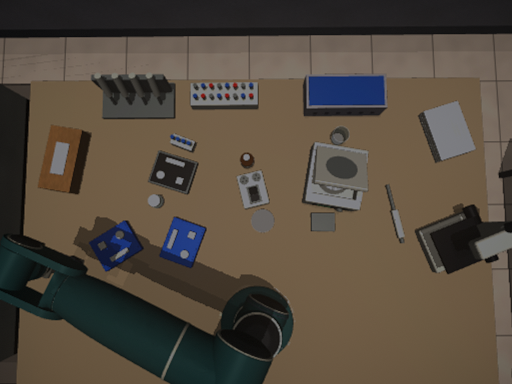

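The side view shows the keypad at about (245,143), power unit at (263,197) and centrifuge at (320,245). In the top view they are at (173,172), (253,190) and (338,177). Next I'll enlarge both.

```bash
cat > h.py <<'E'
import numpy as np,cv2,pickle
def cam(n,d=None):
    d=d or pickle.load(open(n+".pkl","rb")); f=192/np.tan(np.radians(d["vertical_fov"]/2)); return d,f
def ray(n,u,v):
    d,f=cam(n); E=d["extrinsics"]; r=E[:3,:3]@np.array([(u-d["cx"])/f,-(v-d["cy"])/f,-1]); return E[:3,3],r
def atz(n,u,v,z):
    c,r=ray(n,u,v); return c+r*(z-c[2])/r[2]
def proj(n,p):
    d,f=cam(n); E=d["extrinsics"]; q=E[:3,:3].T@(np.asarray(p,float)-E[:3,3]); return d["cx"]+f*q[0]/-q[2], d["cy"]-f*q[1]/-q[2]
E
python3 - <<'E'
from h import *
for n,(x0,y0,x1,y1),k in(("top",(140,130,380,240),3.3),("side",(195,110,375,290),3.3)):
    im=cam(n)[0]["frame"][y0:y1,x0:x1,::-1]; im=cv2.resize(im,None,fx=k,fy=k,interpolation=cv2.INTER_CUBIC)
    im=cv2.convertScaleAbs(im,alpha=1.4)
    for u in range((x0//20+1)*20,x1,20): cv2.putText(im,str(u),(int((u-x0)*k),10),0,.35,(0,0,255)); cv2.line(im,(int((u-x0)*k),12),(int((u-x0)*k),im.shape[0]),(0,0,255) if u%100==0 else (160,160,0),1)
    for v in range((y0//20+1)*20,y1,20): cv2.putText(im,str(v),(0,int((v-y0)*k)),0,.35,(0,0,255)); cv2.line(im,(24,int((v-y0)*k)),(im.shape[1],int((v-y0)*k)),(160,160,0),1)
    cv2.imwrite(f"pics/{n}1.png",im)
E
```

```text
(no output)
```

View pics/top1.png

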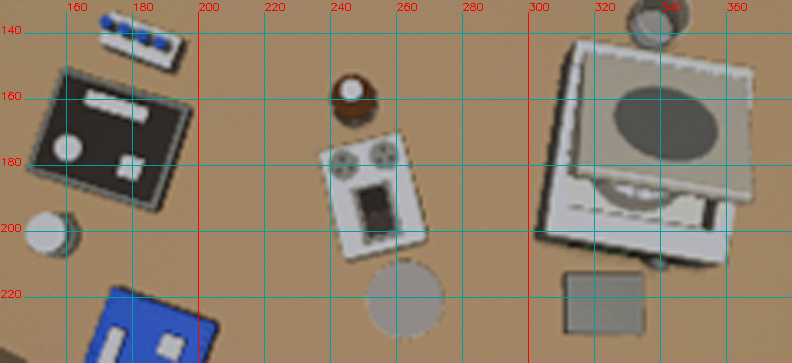

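View pics/side1.png

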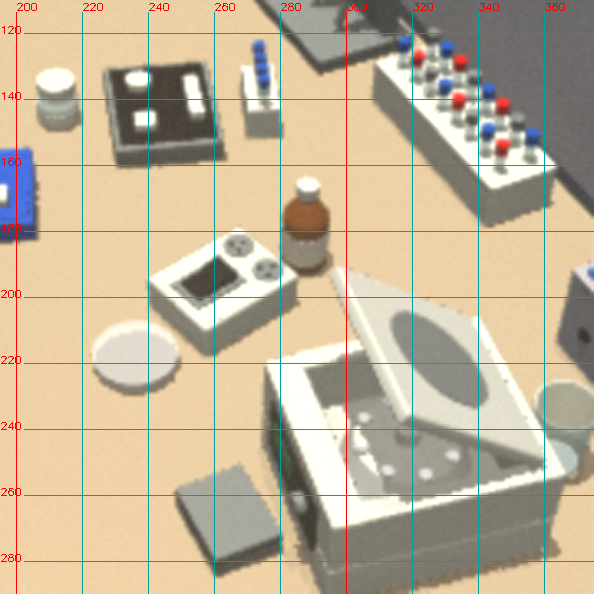

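```bash
cat >> h.py <<'E'
T=lambda a,b:(140+a/3.3,130+b/3.3)
S=lambda a,b:(195+a/3.3,110+b/3.3)
def tri(t,s):
    c1,r1=ray("top",*t); c2,r2=ray("side",*s)
    A=np.stack([r1,-r2],1); k=np.linalg.lstsq(A,c2-c1,rcond=None)[0]
    a,b=c1+r1*k[0],c2+r2*k[1]; return (a+b)/2,np.linalg.norm(a-b)
E
python3 - <<'E'
from h import *
np.set_printoptions(precision=1,suppress=True)
print("key top/side z42",atz("top",*T(68,147),42),atz("side",*S(138,78),42))
K=[atz("top",*T(*p),30) for p in((65,68),(191,106),(158,211),(28,169))]
print("keypad",np.array(K),np.mean(K,0))
Ks=[atz("side",*S(*p),30) for p in((105,66),(206,62),(222,140),(115,152))];print("side",np.array(Ks),np.mean(Ks,0))
P=[atz("top",*T(*p),45) for p in((320,152),(402,132),(427,241),(346,260))]
print("unit",np.array(P),np.mean(P,0))
Ps=[atz("side",*S(*p),45) for p in((239,229),(297,280),(209,334),(149,284))];print("side",np.array(Ps),np.mean(Ps,0))
print("rocker",atz("top",*T(377,212),54),atz("side",*S(206,281),54))
for t,s in(((572,176),(333,267)),((751,201),(405,418)),((583,40),(475,318)),((752,68),(550,460))): print("lid",tri(T(*t),S(*s)))
C=[atz("top",*T(*p),125) for p in((543,237),(724,265))];print("cf front",np.array(C))
print("side",atz("side",*S(266,362),125),atz("side",*S(331,527),125))
print("TCP proj",proj("top",(259,623,218)))
E
```

```text
key top/side z42 [558.8 360.   42. ] [562.2 360.6  42. ]
keypad [[653.6 367.9  30. ]
 [607.4 220.3  30. ]
 [484.9 257.7  30. ]
 [535.1 409.   30. ]] [570.2 313.7  30. ]
side [[541.1 414.3  30. ]
 [657.9 367.6  30. ]
 [609.1 224.5  30. ]
 [486.9 259.   30. ]] [573.8 316.4  30. ]
unit [[550.1  69.3  45. ]
 [572.5 -25.3  45. ]
 [446.5 -52.8  45. ]
 [425.5  40.   45. ]] [498.7   7.8  45. ]
side [[551.   66.   45. ]
 [571.  -30.6  45. ]
 [453.  -59.9  45. ]
 [427.4  31.9  45. ]] [500.6   1.8  45. ]
rocker [479.5   4.1  54. ] [479.6   1.8  54. ]
lid (array([ 502.2, -196.3,  242. ]), np.float64(9.598636900533196))
lid (array([ 472.7, -373.8,  242.2]), np.float64(3.630655221759998))
lid (array([ 658.5, -223.3,  131. ]), np.float64(3.5058028791197247))
lid (array([ 621.2, -403.5,  140.7]), np.float64(9.45172715360575))
cf front [[ 444.6 -176.8  125. ]
 [ 412.5 -372.2  125. ]]
side [ 452.6 -181.1  125. ] [ 415.8 -371.3  125. ]
TCP proj (np.float64(67.01075483246026), np.float64(257.95095621770395))
```

Call:
drive_tool --motion '[{"dp": [-322,-357,-82],"twist": 0,"gripper": 0},{"dp": [-322,-357,-82],"twist": 0,"gripper": 0},{"dp": [-322,-357,-82],"twist": 0,"gripper": 0},{"dp": [-322,-357,-82],"twist": 0,"gripper": 0},{"dp": [-322,-357,-82],"twist": 0,"gripper": 0}]'

```text
time_s: 0.52
ee_pos: [328.0, 427.5, 253.5]
tool_rot: [-0.615, -3.08, 0.001]
wrist_force: [0.7, -0.3, 1.2]
grip_width: 64.2
finger_force: 0.0
```

```bash
cat > go.py <<'E'
import sys,numpy as np
from scipy.spatial.transform import Rotation as Ro
from workcell import telemetry
o=telemetry.get_obs(); R=Ro.from_rotvec(o["tool_rot"]).as_matrix(); np.set_printoptions(precision=2,suppress=True)
print("t",o["time_s"],"p",o["ee_pos"],"yaw_y",np.degrees(np.arctan2(R[1,1],R[0,1])),"F",o["wrist_force"],"w",o["grip_width"])
a=sys.argv[1:]
for p in a: # x,y,z
    print(p,"->dp",R.T@(np.array(eval(p))-o["ee_pos"]))
E
python3 go.py 420,170,300 500,-286,300
```

```text
t 0.5167 p [327.97 427.53 253.51] yaw_y 67.40553131436822 F [ 0.7  -0.29  1.16] w 64.17209352876381
420,170,300 ->dp [-183.9  -202.43  -46.4 ]
500,-286,300 ->dp [-432.96 -592.7   -46.23]
```

Call:
drive_tool --motion '[{"dp": [-184,-202,-46],"twist": 0,"gripper": 0},{"dp": [-184,-202,-46],"twist": 0,"gripper": 0},{"dp": [-184,-202,-46],"twist": 0,"gripper": 0},{"dp": [-184,-202,-46],"twist": 0,"gripper": 0},{"dp": [-184,-202,-46],"twist": 0,"gripper": 0}]'

```text
time_s: 0.93
ee_pos: [397.2, 234.1, 288.5]
tool_rot: [0.616, 3.081, 0.0]
wrist_force: [0.9, 0.3, 0.0]
grip_width: 30.8
finger_force: 0.0
```

Call:
drive_tool --motion '[{"dp": [-320,-450,-40],"twist": -3,"gripper": 0},{"dp": [-320,-450,-40],"twist": -6,"gripper": 0},{"dp": [-320,-450,-40],"twist": -9,"gripper": 0},{"dp": [-320,-450,-40],"twist": -12,"gripper": 0},{"dp": [-320,-450,-40],"twist": -13.3,"gripper": 0}]'

```text
time_s: 1.35
ee_pos: [443.0, 31.3, 303.5]
tool_rot: [0.25, 3.131, 0.0]
wrist_force: [2.2, -1.0, 0.5]
grip_width: 0.8
finger_force: 0.0
```

```bash
python3 go.py 500,-286,300
```

```text
t 1.35 p [442.98  31.32 303.5 ] yaw_y 80.86436218347653 F [ 2.17 -0.98  0.51] w 0.8026193478080016
500,-286,300 ->dp [-106.67 -304.24    3.52]
```

Call:
drive_tool --motion '[{"dp": [-107,-304,3],"twist": 0,"gripper": 0},{"dp": [-107,-304,3],"twist": 0,"gripper": 0},{"dp": [-107,-304,3],"twist": 0,"gripper": 0},{"dp": [-107,-304,3],"twist": 0,"gripper": 0},{"dp": [-107,-304,3],"twist": 0,"gripper": 0}]'

```text
time_s: 1.77
ee_pos: [479.3, -174.0, 301.2]
tool_rot: [0.256, 3.131, 0.0]
wrist_force: [1.0, 1.2, 0.9]
grip_width: 0.5
finger_force: 0.0
```

```bash
python3 go.py 502,-286,290
```

```text
t 1.7667 p [ 479.34 -174.01  301.23] yaw_y 80.65636174172721 F [0.96 1.19 0.92] w 0.4666645322331344
502,-286,290 ->dp [ -40.54 -106.82   11.23]
```

Call:
drive_tool --motion '[{"dp": [-40,-107,11],"twist": 0,"gripper": 0},{"dp": [-40,-107,11],"twist": 0,"gripper": 0},{"dp": [-40,-107,11],"twist": 0,"gripper": 0},{"dp": [-40,-107,30],"twist": 0,"gripper": 0},{"dp": [-40,-107,50],"twist": 0,"gripper": 0}]'

```text
time_s: 2.18
ee_pos: [501.9, -285.7, 250.6]
tool_rot: [-0.259, -3.131, 0.0]
wrist_force: [0.2, 0.4, -0.5]
grip_width: 0.5
finger_force: 0.0
```

```bash
python3 - <<'E'
from workcell import vision
from h import *
d=vision.grab_frame("side"); im=d["frame"][100:300,240:460,::-1]
cv2.imwrite("pics/lid.png",cv2.resize(im,None,fx=2.7,fy=2.7,interpolation=cv2.INTER_CUBIC))
E
python3 go.py 500,-286,140
```

```text
t 2.2333 p [ 500.95 -284.35  245.87] yaw_y 80.59213094825141 F [ 0.59 -0.5  -4.69] w 0.5426283957579993
500,-286,140 ->dp [  0.17  -1.99 105.87]
```

View pics/lid.png

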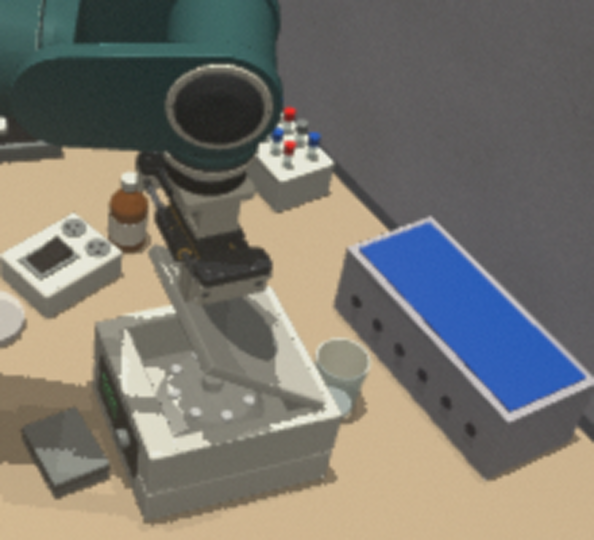

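The fingers are poised over the upper face of the lid near its front edge, at about (205,300) in the crop. I'll push down now.

Call:
drive_tool --motion '[{"dp": [0,0,10],"twist": 0,"gripper": 0},{"dp": [1,0,20],"twist": 0,"gripper": 0},{"dp": [2,0,30],"twist": 0,"gripper": 0},{"dp": [3,0,40],"twist": 0,"gripper": 0},{"dp": [5,0,50],"twist": 0,"gripper": 0}]'

```text
time_s: 2.65
ee_pos: [496.9, -282.8, 200.9]
tool_rot: [0.254, 3.131, -0.0]
wrist_force: [-0.6, -0.0, 2.2]
grip_width: 0.4
finger_force: 0.8
```

Call:
drive_tool --motion '[{"dp": [1,0,10],"twist": 0,"gripper": 0},{"dp": [3,0,20],"twist": 0,"gripper": 0},{"dp": [5,0,30],"twist": 0,"gripper": 0},{"dp": [7,0,37],"twist": 0,"gripper": 0},{"dp": [7,0,42],"twist": 0,"gripper": 0}]'

```text
time_s: 3.07
ee_pos: [489.5, -281.7, 158.2]
tool_rot: [-0.255, -3.13, -0.001]
wrist_force: [-0.8, -0.5, 0.9]
grip_width: 0.6
finger_force: 0.6
```

Call:
drive_tool --motion '[{"dp": [0,0,4],"twist": 0,"gripper": 0},{"dp": [0,0,8],"twist": 0,"gripper": 0},{"dp": [0,0,11],"twist": 0,"gripper": 0},{"dp": [0,0,13],"twist": 0,"gripper": 0},{"dp": [0,0,15],"twist": 0,"gripper": 0}]'

```text
time_s: 3.48
ee_pos: [490.1, -281.9, 144.3]
tool_rot: [0.255, 3.131, -0.0]
wrist_force: [-0.8, -0.1, 0.2]
grip_width: 0.9
finger_force: 0.5
```

Call:
drive_tool --motion '[{"dp": [0,0,1],"twist": 0,"gripper": 0},{"dp": [0,0,2],"twist": 0,"gripper": 0},{"dp": [0,0,3],"twist": 0,"gripper": 0},{"dp": [0,0,3],"twist": 0,"gripper": 0},{"dp": [0,0,3],"twist": 0,"gripper": 0}]'

```text
time_s: 3.9
ee_pos: [490.0, -281.9, 141.4]
tool_rot: [0.255, 3.131, -0.0]
wrist_force: [0.3, 0.3, -0.0]
grip_width: 0.4
finger_force: 0.0
```

Call:
drive_tool --motion '[{"dp": [0,0,1],"twist": 0,"gripper": 0},{"dp": [0,0,1],"twist": 0,"gripper": 0},{"dp": [0,0,2],"twist": 0,"gripper": 0},{"dp": [0,0,2],"twist": 0,"gripper": 0},{"dp": [0,0,2],"twist": 0,"gripper": 0}]'

```text
time_s: 4.32
ee_pos: [490.1, -282.0, 141.1]
tool_rot: [0.255, 3.13, -0.001]
wrist_force: [-5.7, 4.7, 15.3]
grip_width: 0.3
finger_force: 7.7
```

```bash
python3 - <<'E'
from workcell import vision
from h import *
d=vision.grab_frame("side"); im=d["frame"][100:300,240:460,::-1]
cv2.imwrite("pics/lid2.png",cv2.resize(im,None,fx=2.7,fy=2.7,interpolation=cv2.INTER_CUBIC))
E
python3 go.py
```

```text
t 4.3667 p [ 490.15 -281.91  141.13] yaw_y 80.6853282673289 F [-5.67  4.26 15.77] w 0.44357070523674247
```

View pics/lid2.png

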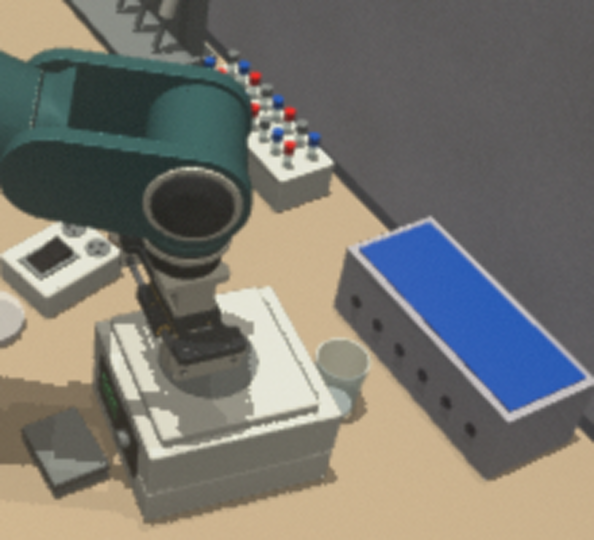

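The lid lies level and shut under the fingers (lid centre at about (240,360) in the crop): contact at z = 141 with 15 N. Next I'll lift and go to the rocker.

Call:
drive_tool --motion '[{"dp": [0,0,-20],"twist": 0,"gripper": 0},{"dp": [0,0,-50],"twist": 0,"gripper": 0},{"dp": [5,38,-75],"twist": -4,"gripper": 0},{"dp": [10,76,-75],"twist": -9,"gripper": 0},{"dp": [16,115,-75],"twist": -14,"gripper": 0}]'

```text
time_s: 4.78
ee_pos: [493.1, -165.0, 216.2]
tool_rot: [-0.132, 3.136, -0.002]
wrist_force: [0.4, 0.7, 0.2]
grip_width: 0.1
finger_force: 0.0
```

```bash
python3 go.py 498,4,180
```

```text
t 4.7833 p [ 493.07 -164.96  216.25] yaw_y 94.81575513694793 F [0.39 0.71 0.24] w 0.14614015590210308
498,4,180 ->dp [-19.   167.99  36.12]
```

Call:
drive_tool --motion '[{"dp": [-19,168,0],"twist": -3,"gripper": 0},{"dp": [-19,168,0],"twist": -6,"gripper": 0},{"dp": [-19,168,10],"twist": -7.9,"gripper": 0},{"dp": [-19,168,20],"twist": -7.9,"gripper": 0},{"dp": [-19,168,30],"twist": -7.9,"gripper": 0}]'

```text
time_s: 5.2
ee_pos: [497.9, 8.0, 184.4]
tool_rot: [-0.35, 3.121, 0.002]
wrist_force: [-0.3, -0.6, 0.7]
grip_width: 0.3
finger_force: 0.0
```

Call:
drive_tool --motion '[{"dp": [0,0,30],"twist": 0,"gripper": 0},{"dp": [0,0,60],"twist": 0,"gripper": 0},{"dp": [0,0,80],"twist": 0,"gripper": 0},{"dp": [0,0,90],"twist": 0,"gripper": 0},{"dp": [0,0,90],"twist": 0,"gripper": 0}]'

```text
time_s: 5.62
ee_pos: [497.1, 3.1, 92.3]
tool_rot: [0.344, -3.12, -0.001]
wrist_force: [-0.4, 1.0, -0.3]
grip_width: 0.6
finger_force: 0.0
```

```bash
python3 - <<'E'
from workcell import vision
from h import *
o=[]
for n,(x0,y0) in(("side",(220,140)),("top",(205,140))):
    d=vision.grab_frame(n); o.append(cv2.resize(d["frame"][y0:y0+90,x0:x0+90,::-1],None,fx=4.4,fy=4.4,interpolation=cv2.INTER_CUBIC))
cv2.imwrite("pics/rock.png",cv2.convertScaleAbs(np.hstack(o),alpha=1.3))
E
python3 go.py 497.5,4.5,60
```

```text
t 5.7167 p [498.45   3.01  95.36] yaw_y 102.56623988937362 F [ 0.17  0.08 -0.01] w 0.6083498805413585
497.5,4.5,60 ->dp [ 0.63  1.67 35.36]
```

View pics/rock.png

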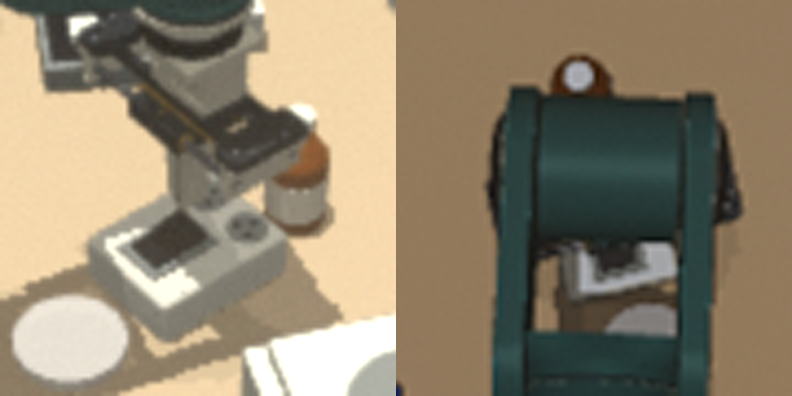

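The fingers hover above the sockets' half of the rocker, with the fingertip at about (205,205) in the left crop and the black rocker at (172,240). I'll press it.

Call:
drive_tool --motion '[{"dp": [0,2,12],"twist": 0,"gripper": 0},{"dp": [0,2,22],"twist": 0,"gripper": 0},{"dp": [0,2,28],"twist": 0,"gripper": 0},{"dp": [0,2,32],"twist": 0,"gripper": 0},{"dp": [0,2,35],"twist": 0,"gripper": 0}]'

```text
time_s: 6.13
ee_pos: [497.7, 5.2, 58.9]
tool_rot: [-0.344, 3.123, 0.0]
wrist_force: [2.0, 1.1, 2.1]
grip_width: 0.4
finger_force: 1.0
```

Call:
drive_tool --motion '[{"dp": [0,0,2],"twist": 0,"gripper": 0},{"dp": [0,0,4],"twist": 0,"gripper": 0},{"dp": [0,0,5],"twist": 0,"gripper": 0},{"dp": [0,0,6],"twist": 0,"gripper": 0},{"dp": [0,0,6],"twist": 0,"gripper": 0}]'

```text
time_s: 6.55
ee_pos: [497.8, 5.1, 53.7]
tool_rot: [-0.344, 3.122, -0.0]
wrist_force: [-0.4, 1.1, 4.2]
grip_width: 0.5
finger_force: 1.6
```

Call:
drive_tool --motion '[{"dp": [0,0,1],"twist": 0,"gripper": 0},{"dp": [0,0,1],"twist": 0,"gripper": 0},{"dp": [0,0,2],"twist": 0,"gripper": 0},{"dp": [0,0,2],"twist": 0,"gripper": 0},{"dp": [0,0,2],"twist": 0,"gripper": 0}]'

```text
time_s: 6.97
ee_pos: [498.0, 5.2, 53.2]
tool_rot: [-0.344, 3.122, -0.0]
wrist_force: [-7.3, 0.7, 20.7]
grip_width: 0.6
finger_force: 10.7
```

Call:
drive_tool --motion '[{"dp": [0,0,-15],"twist": 0,"gripper": 0},{"dp": [0,0,-50],"twist": 0,"gripper": 0},{"dp": [0,0,-85],"twist": 5,"gripper": 0},{"dp": [0,0,-100],"twist": 10,"gripper": 0},{"dp": [0,0,-100],"twist": 15,"gripper": 0}]'

```text
time_s: 7.38
ee_pos: [498.9, 5.0, 155.6]
tool_rot: [0.073, 3.136, -0.0]
wrist_force: [-0.2, -0.1, 0.5]
grip_width: 0.3
finger_force: 0.0
```

```bash
python3 go.py 560,360,150
```

```text
t 7.3833 p [498.85   5.03 155.61] yaw_y 87.33489705089228 F [-0.15 -0.05  0.47] w 0.3204651704166524
560,360,150 ->dp [-44.55 357.43   5.79]
```

Call:
drive_tool --motion '[{"dp": [-44,357,0],"twist": 3,"gripper": 0},{"dp": [-44,357,0],"twist": 6,"gripper": 0},{"dp": [-44,357,0],"twist": 9,"gripper": 0},{"dp": [-44,357,0],"twist": 12,"gripper": 0},{"dp": [-44,357,0],"twist": 14.7,"gripper": 0}]'

```text
time_s: 7.8
ee_pos: [531.6, 212.6, 151.3]
tool_rot: [-0.472, -3.106, 0.0]
wrist_force: [0.2, -0.3, 0.3]
grip_width: 0.5
finger_force: 0.0
```

```bash
python3 go.py 560,360,110
python3 - <<'E'
from workcell import vision
from h import *
d=vision.grab_frame("side"); cv2.imwrite("pics/unit2.png",cv2.resize(d["frame"][140:230,220:310,::-1],None,fx=5,fy=5,interpolation=cv2.INTER_CUBIC))
E
```

```text
t 7.8 p [531.55 212.6  151.29] yaw_y 72.71750707800977 F [ 0.18 -0.31  0.33] w 0.5424479286639396
560,360,110 ->dp [ 16.63 149.2   41.25]
```

View pics/unit2.png

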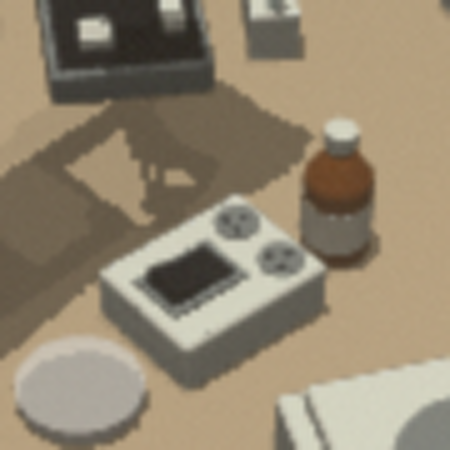

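The rocker has tipped over: its sockets' end at (215,250) now lies in the frame and the near end at (160,268) stands proud. On to the key.

Call:
drive_tool --motion '[{"dp": [17,149,0],"twist": 0,"gripper": 0},{"dp": [17,149,0],"twist": 0,"gripper": 0},{"dp": [17,149,0],"twist": 0,"gripper": 0},{"dp": [17,149,30],"twist": 0,"gripper": 0},{"dp": [17,149,50],"twist": 0,"gripper": 0}]'

```text
time_s: 8.27
ee_pos: [559.3, 362.1, 99.6]
tool_rot: [-0.463, -3.107, -0.001]
wrist_force: [-0.0, 0.1, -0.8]
grip_width: 0.3
finger_force: 0.0
```

```bash
python3 - <<'E'
from workcell import vision
from h import *
o=[]
for n,(x0,y0) in(("side",(190,90)),("top",(120,130))):
    d=vision.grab_frame(n); o.append(cv2.resize(d["frame"][y0:y0+90,x0:x0+90,::-1],None,fx=4.4,fy=4.4,interpolation=cv2.INTER_CUBIC))
cv2.imwrite("pics/key.png",cv2.convertScaleAbs(np.hstack(o),alpha=1.3))
E
python3 go.py 560,360,50
```

```text
t 8.3667 p [557.65 357.91  96.84] yaw_y 72.96741399944263 F [-0.42 -0.69  0.62] w 0.2605534414019684
560,360,50 ->dp [-1.84  2.93 46.82]
```

View pics/key.png

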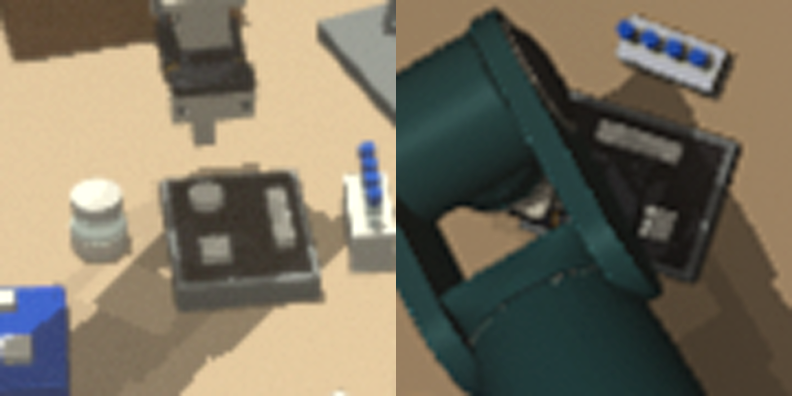

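The fingertip, at (203,140) in the left crop, is lined up over the round key at (207,195). I'll go down.

Call:
drive_tool --motion '[{"dp": [-2,3,15],"twist": 0,"gripper": 0},{"dp": [-2,3,30],"twist": 0,"gripper": 0},{"dp": [-2,3,40],"twist": 0,"gripper": 0},{"dp": [-2,3,48],"twist": 0,"gripper": 0},{"dp": [-2,3,51],"twist": 0,"gripper": 0}]'

```text
time_s: 8.78
ee_pos: [561.9, 359.6, 49.0]
tool_rot: [-0.469, -3.105, 0.001]
wrist_force: [0.8, 1.0, -0.1]
grip_width: 0.6
finger_force: 0.0
```

Call:
drive_tool --motion '[{"dp": [0,0,2],"twist": 0,"gripper": 0},{"dp": [0,0,4],"twist": 0,"gripper": 0},{"dp": [0,0,6],"twist": 0,"gripper": 0},{"dp": [0,0,8],"twist": 0,"gripper": 0},{"dp": [0,0,9],"twist": 0,"gripper": 0}]'

```text
time_s: 9.2
ee_pos: [562.3, 360.4, 41.5]
tool_rot: [0.467, 3.106, 0.0]
wrist_force: [0.3, -0.2, 0.9]
grip_width: 0.1
finger_force: 0.7
```

Call:
drive_tool --motion '[{"dp": [0,0,1],"twist": 0,"gripper": 0},{"dp": [0,0,2],"twist": 0,"gripper": 0},{"dp": [0,0,3],"twist": 0,"gripper": 0},{"dp": [0,0,4],"twist": 0,"gripper": 0},{"dp": [0,0,5],"twist": 0,"gripper": 0}]'

```text
time_s: 9.62
ee_pos: [562.4, 360.4, 36.6]
tool_rot: [0.468, 3.106, 0.0]
wrist_force: [-0.4, -0.5, 3.1]
grip_width: 0.7
finger_force: 1.9
```

Call:
drive_tool --motion '[{"dp": [0,0,1],"twist": 0,"gripper": 0},{"dp": [0,0,2],"twist": 0,"gripper": 0},{"dp": [0,0,2],"twist": 0,"gripper": 0},{"dp": [0,0,2],"twist": 0,"gripper": 0},{"dp": [0,0,2],"twist": 0,"gripper": 0}]'

```text
time_s: 10.03
ee_pos: [562.5, 360.5, 36.0]
tool_rot: [0.468, 3.106, 0.001]
wrist_force: [-5.6, -4.0, 17.9]
grip_width: 0.7
finger_force: 8.6
```

Key bottomed out at z = 36 with 18 N. I'll let go and rise.

Call:
drive_tool --motion '[{"dp": [0,0,-4],"twist": 0,"gripper": 0},{"dp": [0,0,-12],"twist": 0,"gripper": 0},{"dp": [0,0,-40],"twist": 0,"gripper": 0},{"dp": [0,0,-80],"twist": 0,"gripper": 0},{"dp": [0,0,-110],"twist": 0,"gripper": 0}]'

```text
time_s: 10.45
ee_pos: [562.0, 360.3, 146.7]
tool_rot: [-0.468, -3.106, -0.0]
wrist_force: [0.2, 0.9, 0.8]
grip_width: 0.6
finger_force: 0.0
```

Call:
drive_tool --motion '[{"dp": [0,0,-20],"twist": 0,"gripper": 0},{"dp": [0,0,-20],"twist": 0,"gripper": 0},{"dp": [0,0,-20],"twist": 0,"gripper": 0},{"dp": [0,0,-20],"twist": 0,"gripper": 0},{"dp": [0,0,-20],"twist": 0,"gripper": 0}]'

```text
time_s: 10.87
ee_pos: [561.7, 360.1, 162.7]
tool_rot: [-0.467, -3.105, 0.002]
wrist_force: [-0.2, 0.4, -0.5]
grip_width: 0.5
finger_force: 0.0
```

```bash
python3 - <<'E'
from workcell import vision
from h import *
d=vision.grab_frame("side"); cv2.imwrite("pics/end.png",cv2.resize(d["frame"][100:290,190:390,::-1],None,fx=3,fy=3,interpolation=cv2.INTER_CUBIC))
E
python3 go.py
```

```text
t 10.9167 p [561.74 360.09 162.81] yaw_y 72.88205703058948 F [-0.17 -0.37 -0.26] w 0.28684530059807334
```

View pics/end.png

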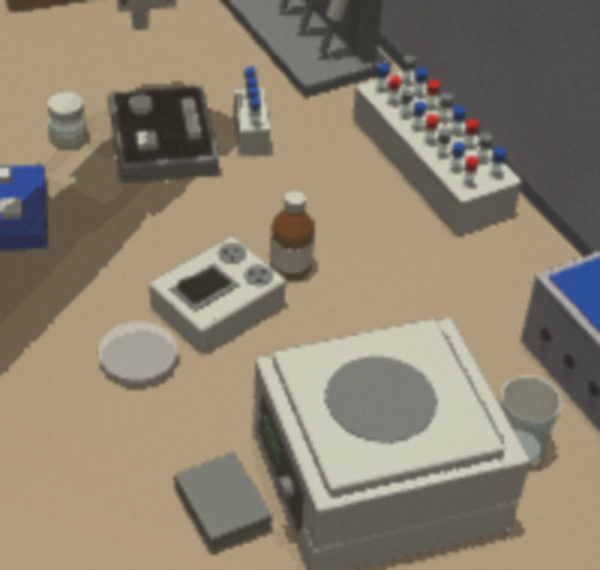

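The lid is shut (centre at about (385,405)), the rocker is over at (205,287), and the keypad is in place with its round key up at (140,103). Nothing else has been disturbed.

```bash
python3 -c "
from workcell import robot
print(robot.job_done())"
```

```text
the job is handed in; nothing more can be done
None
```

Job handed in at about 11 s: I shut the lid (stopped at z = 141 mm), pressed the rocker fully on (53 mm) and pressed the start key to its stop (36 mm) and let it back up, in that order; the final picture shows nothing else moved.

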